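# Pack the tape measure and snap the case shut

### The arm

A 6-joint arm with a two-finger parallel gripper is mounted at the origin on a cart in front of the work surface, level with it; the furniture and walls round the work are solid. World frame = base frame: x ahead of the robot, y to its left, z up, the work surface at z = 0. Lengths are in m, angles in degrees, forces in N, time in s.
With the tool pointing down it reaches from about 0.35 to 0.8 m from the base axis. Payload 7.3 kg.
Tool frame: the origin (TCP) lies at the centre of the arm's flange, where the gripper is bolted on; the fingertips stand 173 mm ahead of it and the grasp point (between the pads) lies 155 mm ahead of it (robot.finger_overhang is the distance from the TCP to the fingertips, in m); z points along the fingers, y is the line along which they close (so a half turn about z gives the same grasp; the last joint's range is limited). The gripper opens to 85 mm and grips with 20 to 120 N. Pads are 22 mm wide; open, the fingers measure 114 mm over their backs; the gripper's body (76 mm by 85 mm) begins 54 mm behind the grasp point. The pads swing forward as they close: fully open they stand 13 mm farther back than shut.
Start: joints at [61.765, 19.595, 87.324, -0, 73.075, -8.365], TCP at [0.178, 0.494, 0.405] pointing down, gripper open.
Joint ranges: [-145.02, 145.02], [-44.19, 115.74], [2.07, 154.8], [-57.11, 237.11], [16.16, 152.29], [-177.93, 177.93]. Speed limits (degrees/s): [147.25, 147.25, 180, 180, 180, 180].

### API

Orientations are given as a 3x3 rotation matrix whose columns are the frame's x, y, z axes.
In Python, from plant import robot, imaging, job gives the robot as it stands.
- The arm moves only by the tool send_rows, never from a script. Its argument "series" is text: rows parted by semicolons, each of 5 numbers parted by spaces: the closure, from 0 (fully open) to 1 (shut), then the shift along the tool's x, y, z each as a share of 60 cm, from -1 to 1, then the turn about the tool's z as a share of pi/2 rad, from -1 to 1. A call has 1 to 8 rows; each row is the pose to reach, as a shift and turn from the pose commanded when the call began, along the tool's axes at that moment; what a row does not reach only later rows make up. A row lasts 1/12 s, in which the tool goes at most 41.7 mm and 7.16 degrees, less where a joint would pass 70% of its speed; a pose out of reach is approached as far as the arm can. A call with a number of a shift or a turn outside -1 to 1 is refused whole. A call with a gripper value outside its range is refused whole. The fingers move at their own pace and stop on an object; "force" is the grip in N (left out, the last holds). Time passes only in rows, so rows that repeat a pose let the fingers close. It gives the time, the measured TCP pose, the force, the opening and the grip force at its end, in the units of the state.
- robot.read_state(): the state, without advancing time (a new reading comes with each control period).
- imaging.camera(name): name is "scene" or "top" or "wrist"; returns (picture, depth): 480x640x3 uint8, red, green, blue; 480x640 float32, m along the optical axis (not along the pixel's ray), 0 where there is no reading.
- imaging.camera_info(name): a dict with "camera_matrix" (3x3 intrinsics, pixels), "world_from_camera" (4x4, takes a point from camera to world coordinates). Camera axes: x right, y up, looking along -z (the intrinsics and any distortion apply to the point x, -y, -z); pixel columns grow to the right and rows downward; lengths in m; the calibration is good to about 2 mm. A picture is of the moment at which its call begins: read the wrist's pose just before it. camera_info takes no time and is no camera call; for the wrist camera it gives the pose at the moment of the call.
- job.job_done(): hands the job in; it is judged then, once.
The state is a dict: "clock": time; "joint_positions": joint angles; "qd": joint speeds; "effort": joint torques, N m; "position": TCP position; "tcp_rot": TCP orientation; "force": force on the tool from outside, world axes, zero at the start; "wrist_torque": the same for the moment, N m; "finger_gap": finger opening in m; "finger_force": force on a finger pad.
Only numpy, scipy, OpenCV 4.12 (cv2) and the standard library are available. Lean on these libraries where they do the work, as an engineer would, in place of code of your own. Each camera call takes 0.05 s, during which the arm holds its last target. There are 200 camera calls.

### The job

Pack the tape measure away: put it in the open grey case, then lay the loose lid squarely on the case, fully seated, with its clips still up. Then flip all four side clips fully down against the case's sides, leaving everything else on the bench where it stands.

Things in the scene. Friction and masses are not known exactly. Their poses are not given: they have to be found in the camera images.
- case: open grey plastic storage case, fixed to the bench, 136 (x) x 160 (y, the long side) x 85 mm high outside, walls and floor 4 mm (inside 128 x 152 mm, 81 deep), a rim flange 2 mm proud round the outside of the mouth. Origin: centre of its underside; z up.
- lid: loose lid of the case, 0.32 kg, right way up on the bench at the start. Plate 144 (x) x 168 (y) mm, 8 thick; under it a plug 122 x 146 mm, 8 deep, that enters the case's mouth with 3 mm play a side; bar handle on top. Origin: centre of the plug's underside (plate at z 8 to 16 mm); seated, it is 77 mm above the case's origin. Fits either way round.
- lid_handle (a point): centre of the lid's bar handle: bar 14 mm wide (lid x) x 84 long (lid y) x 14 high, centre 43 mm above the lid's origin; 20 mm free under it to the plate, posts at both ends (36 mm from the middle).
- tape_measure: yellow and black tape measure standing on edge, 38 wide (x) x 87 long (y) x 66 mm high. Origin: centre of its underside.
- clip_front (a joint): hinged clip on the lid's -x (long) side: flap 60 mm wide, 5 thick, reaching 38 mm from its hinge. Angle in rad: 0 = hanging straight down flat against the case side (end stop), 1.57 = sticking out level, larger = raised above level. Friction hinge: stays where left, moves at about 1 N at its free edge.
- clip_front_hinge (a point): middle of the hinge line of clip_front, on the lid: 76 mm from the lid's centre along -x, 12 mm above the lid's origin; the hinge line runs along the lid's edge. Axes parallel to the lid's.
- clip_back (a joint): hinged clip on the lid's +x (long) side: flap 60 mm wide, 5 thick, reaching 38 mm from its hinge. Angle in rad: 0 = hanging straight down flat against the case side (end stop), 1.57 = sticking out level, larger = raised above level. Friction hinge: stays where left, moves at about 1 N at its free edge.
- clip_back_hinge (a point): middle of the hinge line of clip_back, on the lid: 76 mm from the lid's centre along +x, 12 mm above the lid's origin; the hinge line runs along the lid's edge. Axes parallel to the lid's.
- clip_left (a joint): hinged clip on the lid's +y (short) side: flap 60 mm wide, 5 thick, reaching 38 mm from its hinge. Angle in rad: 0 = hanging straight down flat against the case side (end stop), 1.57 = sticking out level, larger = raised above level. Friction hinge: stays where left, moves at about 1 N at its free edge.
- clip_left_hinge (a point): middle of the hinge line of clip_left, on the lid: 88 mm from the lid's centre along +y, 12 mm above the lid's origin; the hinge line runs along the lid's edge. Axes parallel to the lid's.
- clip_right (a joint): hinged clip on the lid's -y (short) side: flap 60 mm wide, 5 thick, reaching 38 mm from its hinge. Angle in rad: 0 = hanging straight down flat against the case side (end stop), 1.57 = sticking out level, larger = raised above level. Friction hinge: stays where left, moves at about 1 N at its free edge.
- clip_right_hinge (a point): middle of the hinge line of clip_right, on the lid: 88 mm from the lid's centre along -y, 12 mm above the lid's origin; the hinge line runs along the lid's edge. Axes parallel to the lid's.
- spray_can: bystander, leave alone: aerosol can, 52 dia x 161 mm high. Origin: centre of its underside.
- wood_glue: bystander, leave alone: glue bottle, 60 dia x 190 mm high. Origin: centre of its underside.
- screw_jar: bystander, leave alone: screw jar, 66 dia x 83 mm high. Origin: centre of its underside.
- tape_elec: bystander, leave alone: black roll of tape lying flat, 62 dia x 19 mm high. Origin: centre of its underside.
- offcut: bystander, leave alone: pine offcut, 38 x 70 x 38 mm. Origin: centre of its underside.
- spanner: bystander, leave alone: small spanner lying flat, 26 x 162 x 8 mm. Origin: centre of its underside.
- screwdriver: bystander, leave alone: blue screwdriver lying flat, 22 x 136 x 20 mm. Origin: centre of its underside.
Mind the look-alikes: they are no part of the job. Of the things that look like the tape_measure, the largest one is meant.

How it is judged:
By the outcome, as a careful person would: the job done as asked, in the order asked, and still so for the second after the job is handed in, with the robot touching nothing.
It also fails if it takes over 67 s, if anything falls off the work surface, if the arm or the gripper's body presses on something with over 40 N, if the wrist force passes 120 N, or if a joint passes its speed limit or range.

## Working session

There is one attempt and no reset: what is moved stays moved. The work goes in short steps, Python scripts to look and compute and a tool call to move; the robot and the scene stay as the last step left them, time stands still between calls to the robot, and variables do not carry over. Pictures are saved under pics/ and viewed, at most 10 in all, crops included, and the job is handed in when it is done.

Besides the shell and the picture viewer there is one more tool, called after "Request:" as name(argument=value, ...) on one line, values as JSON. send_rows: Moves the arm, as the interface text tells. Shift numbers are shares of 60 cm and turn numbers shares of pi/2 rad, none past 1 either way. Its arguments: {"type":"object","properties":{"series":{"type":"string"},"force":{"type":"number"}},"required":["series"]}

```bash
mkdir -p pics; ls; cat > h.py <<'E'
import numpy as np, cv2
from plant import robot, imaging, job
def snap(n,f=None):
    info=imaging.camera_info(n); p,d=imaging.camera(n)
    if f: cv2.imwrite('pics/'+f,p[:,:,::-1])
    return p,d,np.array(info['camera_matrix']),np.array(info['world_from_camera'])
def cloud(d,K,T):
    v,u=np.mgrid[:480,:640]
    X=np.stack([(u-K[0,2])/K[0,0]*d,-(v-K[1,2])/K[1,1]*d,-d],-1)
    W=X@T[:3,:3].T+T[:3,3]; W[d==0]=np.nan
    return W
E
python3 - <<'E'
from h import *
for n in('top','scene'):
    p,d,K,T=snap(n,n+'0.png'); np.savez(n+'0.npz',p=p,d=d,K=K,T=T); print(n,K.tolist(),T.round(3).tolist())
print(robot.read_state())
E
```

```text
pics
top [[528.0864332852193, 0.0, 313.32752198788626], [0.0, 528.0864332852193, 243.8873251575462], [0.0, 0.0, 1.0]] [[-0.024, 0.994, -0.111, 0.429], [-1.0, -0.024, -0.001, 0.225], [-0.004, 0.111, 0.994, 1.163], [0.0, 0.0, 0.0, 1.0]]
scene [[468.26159769378415, 0.0, 327.9917780015152], [0.0, 468.26159769378415, 229.45468042245642], [0.0, 0.0, 1.0]] [[-0.81, 0.26, -0.526, 0.081], [-0.587, -0.358, 0.726, 0.877], [0.0, 0.897, 0.443, 0.464], [0.0, 0.0, 0.0, 1.0]]
{'clock': 0.1, 'joint_positions': array([ 6.17649935e+01,  1.96327174e+01,  8.73703661e+01,  6.32610402e-04,
        7.30743553e+01, -8.36426311e+00]), 'qd': array([-0.02587094, -0.15359308, -0.07297506,  0.03891006,  0.11351397,
        0.00754998]), 'effort': array([-4.16722332e-04, -4.34449553e+01, -2.46490055e+01, -3.46149682e-04,
        4.67360427e-03,  2.25848754e-05]), 'position': array([0.17836349, 0.49365394, 0.4041013 ]), 'tcp_rot': array([[-9.40460648e-01,  3.39901968e-01, -6.48714192e-04],
       [ 3.39902524e-01,  9.40459924e-01, -1.18574650e-03],
       [ 2.07052130e-04, -1.33564751e-03, -9.99999087e-01]]), 'force': array([ 0.46298537, -0.17307143,  0.42513042]), 'wrist_torque': array([-0.01411968,  0.05756928, -0.02830012]), 'finger_force': 0.0, 'finger_gap': 0.08530988575085115}
```

View pics/top0.png

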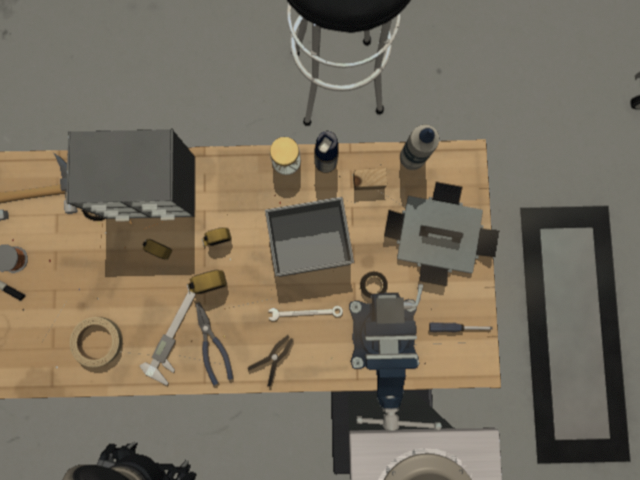

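View pics/scene0.png

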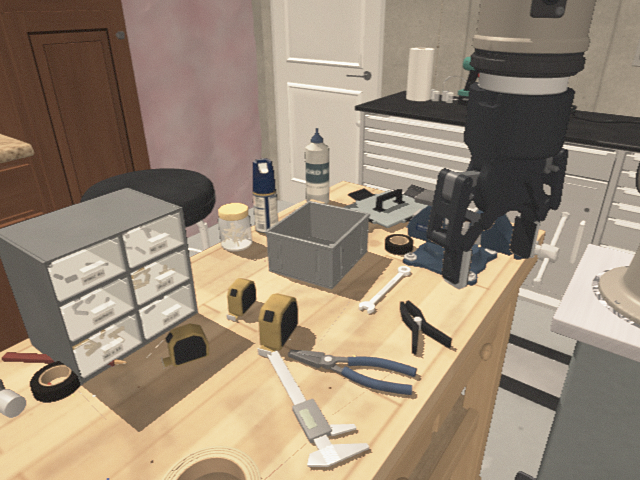

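The top view shows the case at (309,237), the lid at (440,236) with clips out, and the vise at (390,330). There are three yellow tape candidates, at (208,282), (218,236) and (156,248). In the scene view they are at (279,321), (241,298) and (187,344). Next I measure their sizes, the case and the lid.

```bash
cat > m.py <<'E'
from h import *
def load(n):
    z=np.load(n+'0.npz'); return z['p'],z['d'],z['K'],z['T'],cloud(z['d'],z['K'],z['T'])
def rect(P): 
    (c,s,a)=cv2.minAreaRect((P[:,:2]*1000).astype(np.float32)); return np.round(c,1),np.round(s,1),round(a,1)
E
python3 - <<'E'
from m import *
for n in('top','scene'):
    p,d,K,T,W=load(n)
    hsv=cv2.cvtColor(p,cv2.COLOR_RGB2HSV)
    print(n,'cloud bench z', np.nanmedian(W[300:310,300:310,2]) if n=='top' else '')
    seeds={'top':[(208,282),(218,236),(156,248)],'scene':[(279,321),(241,298),(187,344)]}[n]
    for u,v in seeds:
        w=W[v-40:v+40,u-40:u+40].reshape(-1,3); c=W[v,u]
        k=(w[:,2]>0.02)&(np.hypot(*(w[:,:2]-c[:2]).T)<.075); q=w[k]
        print((u,v),len(q),'z max',q[:,2].max().round(4),rect(q))
        t=q[q[:,2]>q[:,2].max()-.012]; print('   top',len(t),rect(t))
p,d,K,T,W=load('top')
def box(u0,u1,v0,v1,z0,z1):
    w=W[v0:v1,u0:u1].reshape(-1,3); return w[(w[:,2]>z0)&(w[:,2]<z1)]
q=box(258,358,190,285,.075,.1); print('case',len(q),np.median(q[:,2]),rect(q))
q=box(258,358,190,285,-.01,.1);print('case floor',np.percentile(q[:,2],[1,20,99]))
q=box(380,505,175,290,.005,.1); print('lid all',len(q),np.percentile(q[:,2],[1,25,50,75,90,99]),rect(q))
q=box(380,505,175,290,.012,.021); print('plate',rect(q))
q=box(380,505,175,290,.035,.07); print('handle',len(q),rect(q),np.median(q[:,2]))
for nm,(u,v) in dict(a=(447,193),b=(394,225),c=(487,241),d=(434,273),glue=(425,134),can=(326,140),jar=(285,148),vise=(388,300),viseL=(413,300)).items(): print(nm,W[v,u].round(3))
p2=cv2.resize(p[215:300,140:250],None,fx=5,fy=5,interpolation=cv2.INTER_CUBIC); p3=cv2.resize(p[180:285,375:505],None,fx=4,fy=4)
cv2.imwrite('pics/c1.png',p2[:,:,::-1]); cv2.imwrite('pics/c2.png',p3[:,:,::-1])
E
```

```text
top cloud bench z -0.0012676454250306612
(208, 282) 650 z max 0.0712 (array([479.3, 454.6]), array([37.6, 73. ]), 15.8)
   top 388 (array([479.1, 456. ]), array([36.9, 59. ]), 15.4)
(218, 236) 375 z max 0.0548 (array([547.5, 426.8]), array([92.4, 55.3]), 15.0)
   top 236 (array([546.3, 429. ]), array([90.5, 48.9]), 14.0)
(156, 248) 493 z max 0.1633 (array([581.6, 553.8]), array([56.2, 89.8]), 64.5)
   top 29 (array([616.5, 540.5]), array([28.3,  2.5]), 89.5)
scene cloud bench z 
(279, 321) 1421 z max 0.067 (array([475.9, 458.2]), array([36.2, 71.3]), 15.4)
   top 628 (array([475.3, 460.4]), array([35.3, 66.7]), 14.4)
(241, 298) 691 z max 0.0664 (array([537.6, 442.5]), array([ 55.5, 110.7]), 82.2)
   top 77 (array([489.1, 453.8]), array([12.4, 45.7]), 11.4)
(187, 344) 981 z max 0.0502 (array([550.9, 570.1]), array([53.9, 29.6]), 63.6)
   top 556 (array([551.9, 571.4]), array([50.7, 28.9]), 63.9)
case 909 0.08413906686145989 (array([566.8, 235.3]), array([140.5, 164.4]), 8.1)
case floor [-0.005509   -0.00123453  0.08689659]
lid all 7303 [0.01001995 0.01464142 0.01658089 0.0192924  0.02737871 0.05021376] (array([578.3, -45.4]), array([258. , 252.9]), 89.5)
plate (array([570.3, -39.6]), array([243.6, 237.2]), 88.7)
handle 358 (array([615., -43.]), array([254. , 188.1]), 23.5) 0.047252537000266104
a [ 0.662 -0.071  0.017]
b [0.593 0.05  0.021]
c [ 0.553 -0.151  0.022]
d [ 0.486 -0.034  0.016]
glue [0.747 0.006 0.173]
can [0.747 0.197 0.15 ]
jar [0.753 0.281 0.082]
vise [0.43  0.083 0.122]
viseL [0.429 0.013 0.009]
```

View pics/c1.png

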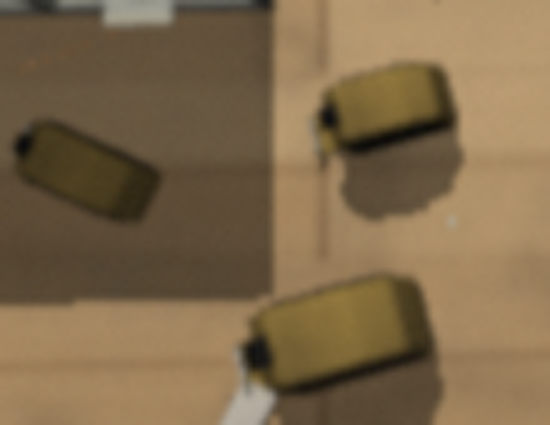

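View pics/c2.png

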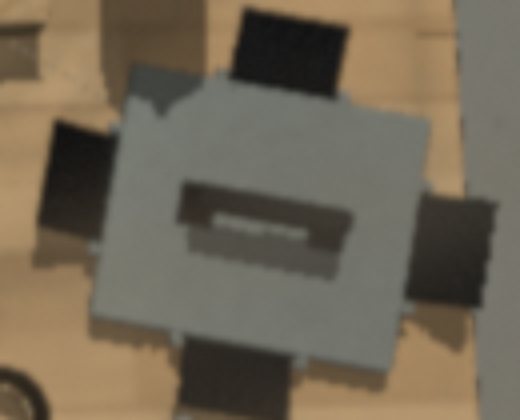

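The crop confirms the candidate at (208,282). It measures about 37 mm wide, 73+ mm long and 67 mm high, and the others are about 50 mm high, so this is the largest and the one meant. In the lid crop the handle lies along the lid's y axis and all four clips stick out about level. Next I get precise lid and tape poses.

```bash
python3 - <<'E'
from m import *
def ray(u,v,K,T,z):
    r=np.array([(u-K[0,2])/K[0,0],-(v-K[1,2])/K[1,1],-1])@T[:3,:3].T; return T[:3,3]+r*(z-T[2,3])/r[2]
p,d,K,T,W=load('top')
hsv=cv2.cvtColor(p,cv2.COLOR_RGB2HSV)
m=np.zeros((480,640),np.uint8); R=np.s_[185:290,380:505]
print('colors',p[240,410],p[200,412],p[193,447],p[265,470],p[210,400])
k=(p[...,2].astype(int)>p[...,0].astype(int)-3)&(p.max(2)>60)
m[R]=k[R]; m=cv2.morphologyEx(m*255,cv2.MORPH_OPEN,np.ones((5,5)))
n,l,s,c=cv2.connectedComponentsWithStats(m); 
i=l[245,412]; print(s[i])
cs,_=cv2.findContours((l==i).astype(np.uint8),cv2.RETR_EXTERNAL,cv2.CHAIN_APPROX_NONE)
cc=max(cs,key=len)[:,0,:]
P=np.array([ray(u,v,K,T,.016) for u,v in cc]); print('lid plate by rays',rect(P))
# handle: depth .040+.  restricted
w=W[215:262,412:470].reshape(-1,3); q=w[(w[:,2]>.042)&(w[:,2]<.06)]; print('handle',len(q),rect(q),q.mean(0))
# clips: dark pixels z
for nm,(u,v) in dict(back=(447,193),left=(394,225),right=(487,241),front=(434,273)).items():
    w=W[v-16:v+17,u-16:u+17].reshape(-1,3); kk=(p[v-16:v+17,u-16:u+17].max(2)<60).ravel(); print(nm,np.nanpercentile(w[kk,2],[5,25,50,75,95]).round(4))
p,d,K,T,W=load('scene')
w=W[195:290,262:378].reshape(-1,3); q=w[(w[:,2]>.078)&(w[:,2]<.092)]; print('case scene',len(q),rect(q))
w=W[180:232,350:440].reshape(-1,3); q=w[(w[:,2]>.038)&(w[:,2]<.055)]; print('handle scene',len(q),rect(q),q.mean(0))
E
```

```text
colors [119 118 108] [66 68 63] [26 25 25] [114 116 107] [166 138 100]
[     0      0    640    480 307200]
lid plate by rays (array([591.2, 214.6]), array([1472.5, 1060.5]), 88.5)
handle 264 (array([572.8, -51.1]), array([83.6, 14.7]), 78.1) [ 0.57211971 -0.05031466  0.04856046]
back [0.0126 0.0154 0.0175 0.02   0.0226]
left [0.0133 0.0179 0.0221 0.0272 0.0311]
right [0.0142 0.0182 0.0227 0.0281 0.0333]
front [0.0138 0.0177 0.0214 0.0263 0.0305]
case scene 1044 (array([609.4, 244.4]), array([231.1, 167.2]), 8.6)
handle scene 213 (array([545.6,  46.1]), array([127.2, 240.8]), 34.4) [ 0.55305094 -0.00654687  0.04718999]
```

```bash
python3 - <<'E'
from m import *
p,d,K,T,W=load('top')
q=p.astype(int); k=(abs(q[...,0]-q[...,2])<22)&(p.max(2)>50)
m=np.zeros((480,640),np.uint8); m[185:285,390:490]=k[185:285,390:490]
m=cv2.morphologyEx(m*255,cv2.MORPH_OPEN,np.ones((5,5)))
n,l,s,c=cv2.connectedComponentsWithStats(m); i=l[235,412]; print(s[i])
w=W[l==i]; print('plate',rect(w[(w[:,2]<.03)]))
# case edge check at rim
w=W[190:285,258:358].reshape(-1,3)
for z in(.078,.081):
  q=w[(w[:,2]>z)&(w[:,2]<.095)]; print(len(q),rect(q))
# tape yaw from top face, both views
E
```

```text
[ 397  196   93   77 5189]
plate (array([569.2, -57.5]), array([195. , 152.2]), 76.8)
885 (array([566.8, 235.3]), array([140.5, 164.4]), 8.1)
819 (array([566.7, 235.2]), array([140.3, 164.1]), 8.1)
```

Request:
send_rows(series="0 -0.07 0.016 0.0 0.08;0 -0.13 0.03 0.02 0.16;0 -0.19 0.045 0.04 0.24;0 -0.25 0.06 0.06 0.32;0 -0.31 0.07 0.09 0.40;0 -0.37 0.085 0.12 0.48;0 -0.43 0.1 0.14 0.55;0 -0.49 0.111 0.16 0.607", force=40)

```text
clock: 0.77
position: [0.4792, 0.456, 0.307]
tcp_rot: [[-0.262, 0.965, -0.001], [0.965, 0.262, -0.001], [-0.0, -0.002, -1.0]]
force: [0.6, -0.4, -0.3]
finger_gap: 0.0855
finger_force: 0.0
```

```bash
cat > plan.py <<'E'
import sys
from h import *
s=robot.read_state(); R=s['tcp_rot']; P=s['position']
y=np.degrees(np.arctan2(R[1,1],R[0,1]))
print('pos',P.round(4),'yaw',y.round(2),'gap',round(s['finger_gap'],4),'ff',round(s['finger_force'],1),'F',s['force'].round(1),'t',round(s['clock'],2),'j6',s['joint_positions'][5].round(1))
for a in sys.argv[1:]:
    x=np.array([float(t) for t in a.split(',')]); t=((y-x[3]+90)%180-90)/90
    print(a,'->',((x[:3]-P)@R/.6).round(4),'turn',round(t,4))
E
python3 plan.py .4775,.4565,.20,15.5 .4775,.4565,.205,15.5
```

```text
pos [0.4792 0.456  0.307 ] yaw 15.17 gap 0.0855 ff 0.0 F [ 0.6 -0.4 -0.3] t 0.77 j6 21.8
.4775,.4565,.20,15.5 -> [ 0.0016 -0.0022  0.1784] turn -0.0037
.4775,.4565,.205,15.5 -> [ 0.0016 -0.0022  0.17  ] turn -0.0037
```

Request:
send_rows(series="0 0.001 -0.002 0.06 -0.004;0 0.001 -0.002 0.11 -0.004;0 0.001 -0.002 0.15 -0.004;0 0.001 -0.002 0.172 -0.004;0 0.001 -0.002 0.176 -0.004;0.6 0.001 -0.002 0.176 -0.004;1 0.001 -0.002 0.176 -0.004;1 0.001 -0.002 0.176 -0.004")

```text
clock: 1.43
position: [0.4766, 0.4573, 0.2053]
tcp_rot: [[-0.274, 0.962, 0.003], [0.962, 0.274, 0.002], [0.001, 0.003, -1.0]]
force: [0.3, -0.5, 1.3]
finger_gap: 0.0513
finger_force: 0.0
```

Request:
send_rows(series="1 0 0 0 0;1 0 0 0 0;1 0 0 0 0;1 0 0 -0.03 0;1 0 0 -0.08 0;1 0 0 -0.14 0;1 0 0 -0.19 0;1 0 0 -0.22 0")

```text
clock: 2.1
position: [0.4763, 0.4569, 0.339]
tcp_rot: [[-0.273, 0.962, 0.003], [0.962, 0.273, 0.003], [0.002, 0.004, -1.0]]
force: [0.5, -0.3, -1.9]
finger_gap: 0.0333
finger_force: 43.7
```

```bash
python3 - <<'E'
from h import *
p,d,K,T=snap('scene','s1.png')
E
python3 plan.py .567,.235,.33,8.1 .567,.235,.206,8.1
```

```text
pos [0.4767 0.4572 0.342 ] yaw 15.87 gap 0.0334 ff 43.8 F [1.8 1.7 0.3] t 2.15 j6 21.3
.567,.235,.33,8.1 -> [-0.3974  0.0434  0.019 ] turn 0.0863
.567,.235,.206,8.1 -> [-0.3982  0.0416  0.2257] turn 0.0863
```

View pics/s1.png

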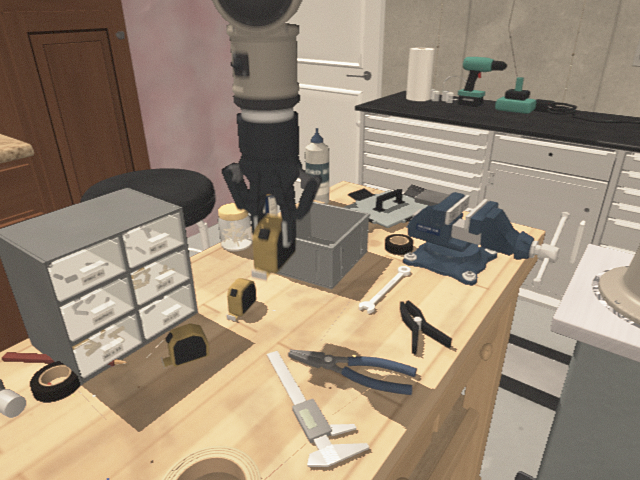

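The tape measure is held (272,240), clear of the bench, and the neighbours are undisturbed. Next it goes into the case.

Request:
send_rows(series="1 -0.06 0.006 0 0.02;1 -0.12 0.013 0 0.04;1 -0.18 0.02 0 0.06;1 -0.24 0.027 0 0.07;1 -0.30 0.033 0 0.086;1 -0.36 0.04 0 0.086;1 -0.398 0.043 0.0 0.086;1 -0.398 0.043 0.01 0.086")

```text
clock: 2.82
position: [0.568, 0.2296, 0.3288]
tcp_rot: [[-0.136, 0.991, 0.001], [0.991, 0.136, -0.002], [-0.002, 0.001, -1.0]]
force: [-0.8, 0.6, -3.2]
finger_gap: 0.0337
finger_force: 43.7
```

```bash
python3 plan.py .567,.235,.21,8.1
```

```text
pos [0.568  0.2296 0.3288] yaw 7.84 gap 0.0337 ff 43.7 F [-0.8  0.6 -3.2] t 2.82 j6 7.1
.567,.235,.21,8.1 -> [ 0.0095 -0.0005  0.198 ] turn -0.0029
```

Request:
send_rows(series="1 0.002 0 0.05 0;1 0.002 0 0.10 0;1 0.002 0 0.14 0;1 0.002 0 0.17 0;1 0.002 0 0.19 0;1 0.002 0 0.198 0;1 0.002 0 0.198 0;1 0.002 0 0.198 0")

```text
clock: 3.48
position: [0.5661, 0.2356, 0.2104]
tcp_rot: [[-0.142, 0.99, 0.0], [0.99, 0.142, 0.0], [0.0, 0.001, -1.0]]
force: [0.6, 0.2, -1.7]
finger_gap: 0.0338
finger_force: 42.3
```

```bash
python3 plan.py .567,.235,.207,8.1
```

```text
pos [0.5661 0.2356 0.2104] yaw 8.14 gap 0.0338 ff 42.3 F [ 0.6  0.2 -1.7] t 3.48 j6 7.3
.567,.235,.207,8.1 -> [-0.0012  0.0013  0.0057] turn 0.0004
```

Not touching the floor yet (force −1.7 N), so I go about 3 mm lower, open partway, and rise.

Request:
send_rows(series="1 0 0 0.006 0;1 0 0 0.006 0;1 0 0 0.006 0;0.6 0 0 0.006 0;0.35 0 0 0.006 0;0.35 0 0 0.006 0;0.35 0 0 0.006 0;0.35 0 0 0.006 0")

```text
clock: 4.15
position: [0.5661, 0.2353, 0.2067]
tcp_rot: [[-0.141, 0.99, -0.0], [0.99, 0.141, 0.0], [0.0, -0.0, -1.0]]
force: [0.3, 0.1, 0.3]
finger_gap: 0.0555
finger_force: 0.0
```

Request:
send_rows(series="0.35 0 0 -0.02 0;0.35 0 0 -0.06 0;0.35 0 0 -0.11 0;0.35 0 0 -0.16 0;0.35 0 0 -0.2 0;0.3 0.06 0 -0.22 0;0.2 0.12 0 -0.22 0;0 0.18 0 -0.22 0")

```text
clock: 4.82
position: [0.5509, 0.3429, 0.3416]
tcp_rot: [[-0.139, 0.99, 0.004], [0.99, 0.139, 0.002], [0.001, 0.004, -1.0]]
force: [1.1, -0.3, -0.4]
finger_gap: 0.0779
finger_force: 0.0
```

```bash
python3 - <<'E'
from m import *
p,d,K,T=snap('top','t2.png'); W=cloud(d,K,T)
w=W[190:285,258:358].reshape(-1,3); q=w[(w[:,2]>.02)&(w[:,2]<.075)]
print(len(q))
t=W[200:275,265:352]; k=(t[...,2]>.045)&(t[...,2]<.079)
pp=p[200:275,265:352].astype(int); y=pp[...,0]-pp[...,2]>25
q=t[y&(t[...,2]<.12)]; print('yellow',len(q),rect(q),np.percentile(q[:,2],[5,50,95,99,100]).round(4))
E
python3 plan.py .5725,-.051,.30,-11.9
```

```text
1123
yellow 1526 (array([574.8, 238. ]), array([192.4, 167. ]), 88.6) [-0.0042  0.0011  0.072   0.0852  0.0899]
pos [0.5487 0.3491 0.3406] yaw 8.3 gap 0.0847 ff 0.0 F [-4.   2.3 -0.1] t 4.87 j6 17.3
.5725,-.051,.30,-11.9 -> [-0.6659 -0.0573  0.0643] turn 0.2245
```

View pics/t2.png

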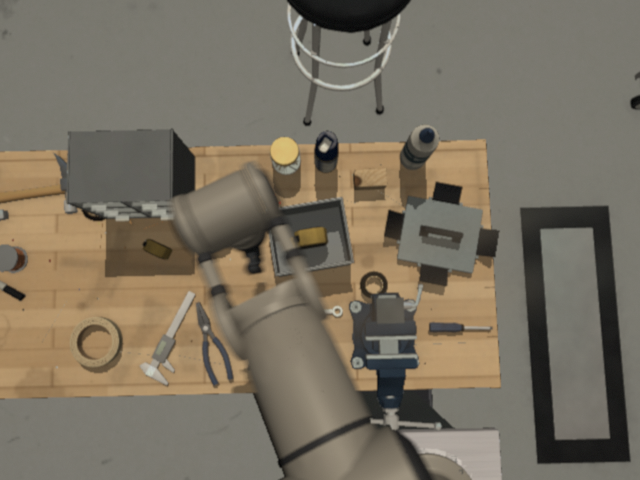

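Request:
send_rows(series="0 -0.05 -0.005 0 0.03;0 -0.11 -0.01 0 0.06;0 -0.17 -0.015 0 0.09;0 -0.23 -0.02 0 0.12;0 -0.29 -0.025 0 0.15;0 -0.35 -0.03 0 0.18;0 -0.41 -0.035 0 0.2;0 -0.47 -0.04 0 0.2245")

```text
clock: 5.53
position: [0.5666, 0.0578, 0.3396]
tcp_rot: [[0.211, 0.978, 0.001], [0.978, -0.211, 0.0], [0.0, 0.001, -1.0]]
force: [1.2, -0.2, 0.0]
finger_gap: 0.0854
finger_force: 0.0
```

```bash
python3 plan.py .5725,-.051,.30,-11.9
```

```text
pos [0.5666 0.0578 0.3396] yaw -12.16 gap 0.0854 ff 0.0 F [ 1.2 -0.2  0. ] t 5.53 j6 10.3
.5725,-.051,.30,-11.9 -> [-0.1752  0.0477  0.066 ] turn -0.0029
```

The tape measure stands in the case at (312,238), right way up. Next I hover over the lid and refine with the wrist camera.

Request:
send_rows(series="0 -0.05 0.014 0 -0.003;0 -0.10 0.028 0 -0.003;0 -0.14 0.04 0.01 -0.003;0 -0.175 0.0475 0.03 -0.003;0 -0.175 0.0475 0.06 -0.003;0 -0.175 0.0475 0.07 -0.003;0 -0.175 0.0475 0.07 -0.003")

```text
clock: 6.12
position: [0.5723, -0.0491, 0.2956]
tcp_rot: [[0.205, 0.979, -0.003], [0.979, -0.205, 0.001], [0.0, -0.003, -1.0]]
force: [0.0, -0.7, 0.2]
finger_gap: 0.0852
finger_force: 0.0
```

```bash
python3 plan.py .5725,-.051,.30,-11.9; python3 - <<'E'
from m import *
p,d,K,T=snap('wrist','w1.png'); W=cloud(d,K,T); 
k=(W[...,2]>.040)&(W[...,2]<.056)&(abs(W[...,0]-.572)<.06)&(abs(W[...,1]+.05)<.07)
print(k.sum(), rect(W[k]) if k.any() else '', np.median(W[k][:,2]))
E
python3 plan.py .5725,-.051,.201,-11.9
```

```text
pos [ 0.5723 -0.0491  0.2956] yaw -11.85 gap 0.0852 ff 0.0 F [ 0.  -0.7  0.2] t 6.12 j6 -0.7
.5725,-.051,.30,-11.9 -> [-0.003   0.001  -0.0073] turn 0.0006
3238 (array([573.6, -49.5]), array([83.6, 14. ]), 77.8) 0.049268103507787486
pos [ 0.5727 -0.0487  0.2967] yaw -11.8 gap 0.0854 ff 0.0 F [-0.1 -0.4 -0.2] t 6.17 j6 -0.7
.5725,-.051,.201,-11.9 -> [-0.0039  0.0007  0.1595] turn 0.0011
```

View pics/w1.png

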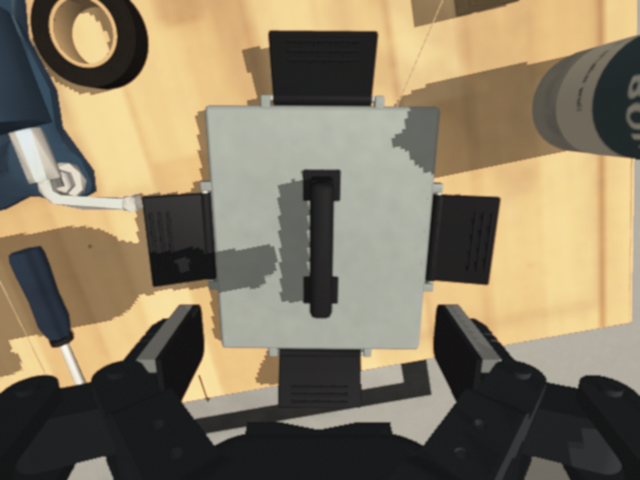

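The handle is at (321,245), centred between the fingers. A vise lever tip at (135,203) is close to the front clip at (150,210), so I check the clearance.

```bash
python3 - <<'E'
from m import *
p,d,K,T=snap('wrist'); W=cloud(d,K,T)
for v,u in [(203,137),(203,130),(202,110),(198,80),(170,60),(200,148),(225,150),(275,158),(210,152),(240,155),(240,185),(240,205),(240,225)]: print((u,v),p[v,u],W[v,u].round(4))
k=(W[...,2]>.025)&(W[...,2]<.2); k[:, 200:]=False; k[220:]=False
k&=(W[...,1]<-.0)
q=W[k]; print(len(q),'rod max x',q[q[:,0].argsort()[-5:]].round(3).tolist())
# raised clip tips
R=np.array([[np.cos(np.radians(-11.9)),np.sin(np.radians(-11.9))],[-np.sin(np.radians(-11.9)),np.cos(np.radians(-11.9))]])
L=(W[...,:2]-[.5732,-.0497])@R.T
dark=p.max(2)<70
for n,ax,s,o in(('front',0,-1,76),('back',0,1,76),('left',1,1,88),('right',1,-1,88)):
    k=dark&(abs(L[...,1-ax])<.022)&(L[...,ax]*s*1e3>o+2)&(L[...,ax]*s*1e3<o+42)
    a=L[k][:,ax]*s*1e3-o; z=W[k][:,2]*1e3; f=np.polyfit(a,z,1); print(n,k.sum(),a.max().round(1),'slope deg',np.degrees(np.arctan(f[0])).round(1),'z0',f[1].round(1))
E
```

```text
(137, 203) [166 159 146] [ 0.4642 -0.0015  0.0193]
(130, 203) [223 216 197] [ 4.618e-01 -2.000e-04  2.290e-02]
(110, 202) [228 229 214] [0.4501 0.003  0.0238]
(80, 198) [227 227 213] [0.4351 0.0095 0.0277]
(60, 170) [162 154 142] [0.4212 0.0284 0.015 ]
(148, 200) [55 52 52] [ 4.759e-01 -2.000e-04  2.810e-02]
(150, 225) [42 40 40] [ 0.4728 -0.0153  0.0298]
(158, 275) [20 20 20] [ 0.4658 -0.0491  0.0272]
(152, 210) [53 50 49] [ 0.4757 -0.0069  0.0268]
(155, 240) [41 42 39] [ 0.4721 -0.0256  0.0285]
(185, 240) [48 47 46] [ 0.4869 -0.0315  0.019 ]
(205, 240) [36 35 35] [ 0.4988 -0.0348  0.0163]
(225, 240) [173 177 164] [ 0.5119 -0.0375  0.0165]
424 rod max x [[0.484, -0.002, 0.026], [0.484, -0.005, 0.025], [0.484, -0.007, 0.025], [0.485, -0.001, 0.025], [0.487, -0.001, 0.025]]
front 3577 33.3 slope deg 25.0 z0 14.6
back 3505 36.5 slope deg 12.7 z0 14.2
left 4824 33.5 slope deg 27.6 z0 14.7
right 3046 33.2 slope deg 31.4 z0 14.5
```

Request:
send_rows(series="0 -0.001 0.001 0.05 0.002;0 -0.001 0.001 0.10 0.002;0 -0.001 0.001 0.14 0.002;0 -0.001 0.001 0.155 0.002;0 -0.001 0.001 0.158 0.002;0.6 -0.001 0.001 0.158 0.002;1 -0.001 0.001 0.158 0.002;1 -0.001 0.001 0.158 0.002", force=80)

```text
clock: 6.88
position: [0.574, -0.0497, 0.2038]
tcp_rot: [[0.208, 0.978, 0.003], [0.978, -0.208, -0.001], [0.0, 0.003, -1.0]]
force: [0.1, 0.3, -0.0]
finger_gap: 0.0516
finger_force: 0.0
```

Request:
send_rows(series="1 0 0 0 0;1 0 0 0 0;1 0 0 0 0;1 0 0 0 0;1 0 0 -0.01 0;1 0 0 -0.03 0;1 0 0 -0.06 0;1 0 0 -0.09 0")

```text
clock: 7.55
position: [0.5729, -0.0497, 0.2557]
tcp_rot: [[0.208, 0.978, -0.003], [0.978, -0.208, 0.001], [0.0, -0.003, -1.0]]
force: [0.9, 0.7, -3.5]
finger_gap: 0.0124
finger_force: 78.3
```

Request:
send_rows(series="1 0 0 -0.04 0;1 0 0 -0.09 0;1 0 0 -0.14 0;1 0 0 -0.19 0;1 0 0 -0.21 0;1 0 0 -0.21 0;1 0 0 -0.21 0")

```text
clock: 8.13
position: [0.573, -0.0497, 0.3817]
tcp_rot: [[0.208, 0.978, -0.0], [0.978, -0.208, 0.0], [0.0, -0.0, -1.0]]
force: [0.0, 0.2, -4.7]
finger_gap: 0.0121
finger_force: 78.4
```

```bash
python3 plan.py .567,.235,.38,8.1;  python3 - <<'E'
from m import *
p,d,K,T=snap('wrist'); W=cloud(d,K,T); s=robot.read_state()
L=(W-s['position'])@s['tcp_rot']*1e3
k=(L[...,2]>150)&(L[...,2]<200)&(abs(L[...,0])<85)&(abs(L[...,1])<90)&(p.max(2)>85)
q=L[k]; f=np.polyfit(q[:,0],q[:,2],1),np.polyfit(q[:,1],q[:,2],1); print(k.sum(),'plate depth in tool',np.percentile(q[:,2],[5,50,95]),'tilt deg about y,x',[np.degrees(np.arctan(a[0])).round(2) for a in f])
print('plate rect in tool x,y mm',cv2.minAreaRect(q[:,:2].astype(np.float32)))
E
```

```text
pos [ 0.573  -0.0497  0.3817] yaw -11.99 gap 0.0121 ff 78.4 F [ 0.   0.2 -4.7] t 8.13 j6 -0.6
.567,.235,.38,8.1 -> [ 0.462  -0.1084  0.0029] turn -0.2233
79076 plate depth in tool [184.79007564 185.89882958 187.04034263] tilt deg about y,x [np.float64(0.45), np.float64(-0.13)]
plate rect in tool x,y mm ((8.641738891601562, 0.15088653564453125), (153.16465759277344, 178.96405029296875), 0.4560213088989258)
```

Request:
send_rows(series="1 0.05 -0.012 0 -0.025;1 0.11 -0.026 0 -0.055;1 0.17 -0.04 0 -0.085;1 0.23 -0.054 0 -0.115;1 0.29 -0.068 0 -0.145;1 0.35 -0.082 0 -0.175;1 0.41 -0.096 0 -0.2;1 0.46 -0.107 0 -0.223")

```text
clock: 8.85
position: [0.5671, 0.236, 0.3793]
tcp_rot: [[-0.143, 0.99, -0.005], [0.99, 0.143, -0.001], [0.0, -0.005, -1.0]]
force: [1.1, -0.3, -3.6]
finger_gap: 0.0125
finger_force: 78.4
```

Request:
send_rows(series="1 0 0 0 0;1 0 0 0 0;1 0 0 0.03 0;1 0 0 0.06 0;1 0 0 0.09 0;1 0 0 0.11 0;1 0 0 0.11 0;1 0 0 0.11 0")

```text
clock: 9.52
position: [0.5679, 0.2324, 0.3145]
tcp_rot: [[-0.139, 0.99, -0.003], [0.99, 0.139, -0.001], [-0.001, -0.003, -1.0]]
force: [1.0, 0.5, -2.9]
finger_gap: 0.0121
finger_force: 78.4
```

```bash
python3 plan.py .5672,.2363,.30,8.1 .5672,.2363,.2785,8.1;  python3 - <<'E'
from m import *
p,d,K,T=snap('wrist'); W=cloud(d,K,T)
cv2.imwrite('pics/w2.png',p[:,:,::-1])
p,d,K,T=snap('scene'); cv2.imwrite('pics/s2.png',cv2.resize(p[150:310,220:420],None,fx=4,fy=3.75)[:,:,::-1])
E
```

```text
pos [0.5679 0.2324 0.3145] yaw 7.99 gap 0.0121 ff 78.4 F [ 1.   0.5 -2.9] t 9.52 j6 7.1
.5672,.2363,.30,8.1 -> [ 0.0065 -0.0001  0.0241] turn -0.0013
.5672,.2363,.2785,8.1 -> [0.0066 0.     0.06  ] turn -0.0013
```

View pics/s2.png

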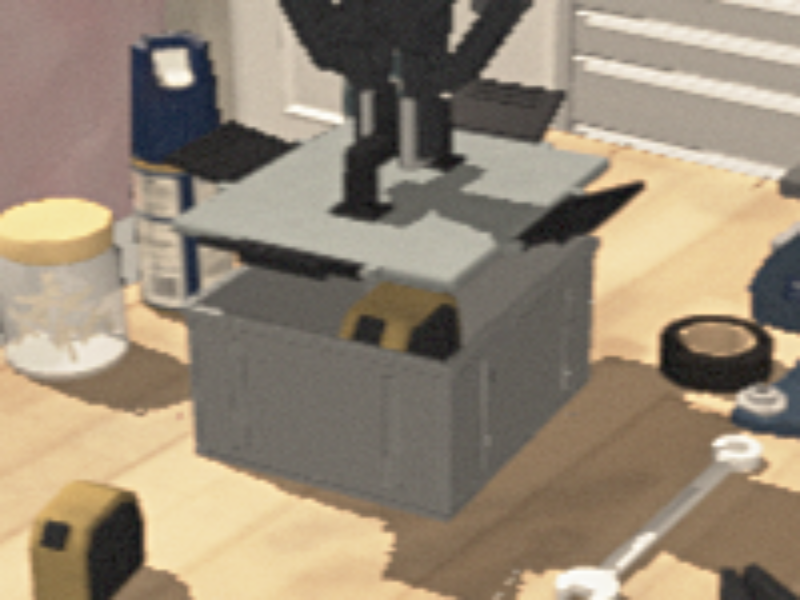

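The lid sits square above the case, at (390,210) in this crop, with the clips up and the tape upright inside. I let it settle and read again before lowering.

Request:
send_rows(series="1 0 0 0 0;1 0 0 0 0;1 0 0 0 0;1 0 0 0 0")

```text
clock: 9.95
position: [0.5679, 0.2336, 0.3164]
tcp_rot: [[-0.14, 0.99, 0.001], [0.99, 0.14, 0.0], [0.0, 0.001, -1.0]]
force: [0.5, -0.7, -3.3]
finger_gap: 0.0123
finger_force: 78.4
```

```bash
python3 plan.py .5672,.2363,.2785,8.1;  python3 - <<'E'
from m import *
ca,sa=np.cos(np.radians(8.1)),np.sin(np.radians(8.1)); R=np.array([[ca,sa],[-sa,ca]])
for n in('scene','wrist'):
    p,d,K,T=snap(n); W=cloud(d,K,T); L=(W[...,:2]-[.5672,.2363])@R.T*1e3; z=W[...,2]
    print(n)
    for nm,ax,s in(('+y',1,1),('-x',0,-1),('+x',0,1),('-y',1,-1)):
        o=abs(L[...,1-ax])<50
        c=L[o&(z>.02)&(z<.07)&(L[...,ax]*s>60)&(L[...,ax]*s<95)][:,ax]
        g=(p.max(2)>85)&(abs(p[...,0].astype(int)-p[...,2])<25)
        e=L[(abs(L[...,1-ax])>36)&(abs(L[...,1-ax])<60)&g&(z>.105)&(z<.14)&(L[...,ax]*s>55)&(L[...,ax]*s<110)][:,ax]
        print(nm,'case wall',len(c),np.percentile(c,[5,50,95]).round(1) if len(c) else '','lid edge',len(e),np.percentile(e*s,[97,99,100]).round(1) if len(e) else '')
E
```

```text
pos [0.5679 0.2336 0.3164] yaw 8.08 gap 0.0123 ff 78.4 F [ 0.5 -0.7 -3.3] t 9.95 j6 7.1
.5672,.2363,.2785,8.1 -> [ 0.0046 -0.0006  0.0632] turn -0.0003
scene
+y case wall 1145 [79.  81.  82.9] lid edge 247 [83.  86.4 87.6]
-x case wall 505 [-71.1 -69.4 -68.4] lid edge 138 [74.2 76.6 77.2]
+x case wall 289 [61.5 62.9 64. ] lid edge 73 [70.2 71.8 72. ]
-y case wall 283 [-77.3 -75.3 -72.9] lid edge 63 [82.9 85.7 89.4]
wrist
+y case wall 0  lid edge 8605 [80.  81.1 86. ]
-x case wall 0  lid edge 2151 [69.1 72.5 76.3]
+x case wall 0  lid edge 2600 [72.  72.5 78.1]
-y case wall 0  lid edge 0
```

Request:
send_rows(series="1 0.005 -0.002 0 0;1 0.005 -0.002 0.015 0;1 0.005 -0.002 0.03 0;1 0.005 -0.002 0.036 0;1 0.005 -0.002 0.042 0;1 0.005 -0.002 0.048 0;1 0.005 -0.002 0.053 0;1 0.005 -0.002 0.053 0")

```text
clock: 10.72
position: [0.5662, 0.2363, 0.2833]
tcp_rot: [[-0.14, 0.99, -0.001], [0.99, 0.14, -0.0], [-0.0, -0.001, -1.0]]
force: [-0.3, 0.2, -3.6]
finger_gap: 0.0118
finger_force: 78.4
```

```bash
python3 plan.py .5668,.2367,.2795,8.1
```

```text
pos [0.5662 0.2363 0.2833] yaw 8.07 gap 0.0118 ff 78.4 F [-0.3  0.2 -3.6] t 10.72 j6 7.4
.5668,.2367,.2795,8.1 -> [0.0005 0.0011 0.0064] turn -0.0003
```

The plug is in the mouth with no contact force. I seat it, then release.

Request:
send_rows(series="1 0 0 0.003 0;1 0 0 0.006 0;1 0 0 0.007 0;1 0 0 0.008 0;1 0 0 0.008 0;1 0 0 0.008 0")

```text
clock: 11.22
position: [0.5662, 0.2364, 0.2798]
tcp_rot: [[-0.141, 0.99, 0.0], [0.99, 0.141, 0.0], [0.0, 0.001, -1.0]]
force: [-1.5, -1.1, 1.0]
finger_gap: 0.0123
finger_force: 79.1
```

```bash
python3 plan.py
```

```text
pos [0.5662 0.2364 0.2798] yaw 8.08 gap 0.0123 ff 79.1 F [-1.5 -1.1  1. ] t 11.22 j6 7.4
```

Request:
send_rows(series="0.5 0 0 0 0;0.4 0 0 0 0;0.4 0 0 0 0;0.4 0 0 0 0;0.4 0 0 -0.03 0;0.4 0 0 -0.07 0;0.6 0 0 -0.12 0;0.8 0 0 -0.16 0")

```text
clock: 11.88
position: [0.5664, 0.2364, 0.3772]
tcp_rot: [[-0.14, 0.99, 0.001], [0.99, 0.14, 0.0], [0.0, 0.001, -1.0]]
force: [0.0, -0.4, 0.4]
finger_gap: 0.0281
finger_force: 0.0
```

Request:
send_rows(series="1 0 0 -0.02 0;1 0 0 -0.03 0;1 0 0 -0.03 0;1 0 0 -0.03 0;1 0 0 -0.03 0;1 0 0 -0.03 0")

```text
clock: 12.38
position: [0.5661, 0.2363, 0.3918]
tcp_rot: [[-0.14, 0.99, -0.002], [0.99, 0.14, -0.001], [-0.0, -0.003, -1.0]]
force: [0.2, 0.4, 0.3]
finger_gap: -0.0002
finger_force: 0.0
```

```bash
cat > lid.py <<'E'
from m import *
p,d,K,T=snap('wrist','w_%d.png'%(robot.read_state()['clock']*100)); W=cloud(d,K,T)
k=(W[...,2]>.115)&(W[...,2]<.135)&(abs(W[...,0]-.567)<.06)&(abs(W[...,1]-.236)<.07)
c,s,a=rect(W[k]); print('handle',k.sum(),c,s,a,'ztop',np.median(W[k][:,2]).round(4))
ca,sa=np.cos(np.radians(8.1)),np.sin(np.radians(8.1)); R=np.array([[ca,sa],[-sa,ca]])
L=(W[...,:2]-c/1e3)@R.T*1e3; g=(p.max(2)>85)&(abs(W[...,2]-.093)<.01)&(abs(L).max(2)<95)
q=np.c_[L[g],W[g][:,2]*1e3]; print('plate z',np.median(q[:,2]).round(1),'slopes',np.linalg.lstsq(np.c_[q[:,:2],np.ones(len(q))],q[:,2],rcond=None)[0].round(4))
dark=p.max(2)<75
for n,ax,s,o in(('front',0,-1,76),('back',0,1,76),('left',1,1,88),('right',1,-1,88)):
    k=dark&(abs(L[...,1-ax])<22)&(L[...,ax]*s>o+2)&(L[...,ax]*s<o+42)&(W[...,2]>.04)
    a=L[k][:,ax]*s-o; z=W[k][:,2]*1e3; print(n,k.sum(),(a.max().round(1),'deg',np.degrees(np.arctan(np.polyfit(a,z,1)[0])).round(1)) if k.sum()>50 else '')
E
python3 lid.py; python3 plan.py
```

```text
handle 2483 [566.8 241.8] [13.9 72.6] 7.8 ztop 0.1263
plate z 92.7 slopes [ 4.00000e-04 -4.00000e-04  9.27216e+01]
front 3087 (np.float64(34.0), 'deg', np.float64(24.9))
back 3121 (np.float64(37.1), 'deg', np.float64(12.6))
left 3479 (np.float64(27.6), 'deg', np.float64(27.4))
right 0 
pos [0.5662 0.2364 0.392 ] yaw 8.08 gap 0.0003 ff 0.0 F [ 0.1 -0.3 -0.1] t 12.43 j6 7.4
```

The lid is seated and level (plate at 92.7 mm against 93 expected, slopes about 0), with all clips still up. Next is the front clip.

Request:
send_rows(series="1 0 -0.06 0 0;1 0 -0.12 0.04 0;1 0 -0.178 0.09 0;1 0 -0.178 0.14 0;1 0 -0.178 0.17 0;1 0 -0.178 0.19 0;1 0 -0.178 0.21 0;1 0 -0.178 0.225 0")

```text
clock: 13.1
position: [0.4601, 0.2213, 0.2569]
tcp_rot: [[-0.14, 0.99, -0.002], [0.99, 0.14, -0.0], [-0.0, -0.002, -1.0]]
force: [0.2, 0.2, 1.0]
finger_gap: -0.0002
finger_force: 0.7
```

Request:
send_rows(series="1 0 0 0.015 0;1 0 0 0.03 0;1 0 0 0.042 0;1 0 0 0.042 0;1 0 0.008 0.042 0;1 0 0.014 0.042 0;1 0 0.018 0.042 0;1 0 0.018 0.042 0")

```text
clock: 13.77
position: [0.4718, 0.223, 0.2334]
tcp_rot: [[-0.14, 0.99, 0.001], [0.99, 0.14, 0.0], [0.0, 0.001, -1.0]]
force: [-0.3, -0.3, -0.3]
finger_gap: 0.0003
finger_force: 0.0
```

```bash
cat >> plan.py <<'E'
C=np.array([.5665,.2365]); a=np.radians(8.1); D=P[:2]-C
print('in lid frame mm: x',round(1e3*(D[0]*np.cos(a)+D[1]*np.sin(a)),1),'y',round(1e3*(-D[0]*np.sin(a)+D[1]*np.cos(a)),1),'tip z',round(1e3*(P[2]-.173),1))
E
python3 plan.py
```

```text
pos [0.4718 0.223  0.2334] yaw 8.07 gap 0.0003 ff 0.0 F [-0.3 -0.3 -0.3] t 13.77 j6 8.8
in lid frame mm: x -95.6 y -0.1 tip z 60.4
```

Request:
send_rows(series="1 0 0.003 0.002 0;1 0 0.006 0.002 0;1 0 0.006 0.002 0;1 0 0.006 0.002 0")

```text
clock: 14.1
position: [0.4749, 0.2234, 0.232]
tcp_rot: [[-0.14, 0.99, 0.001], [0.99, 0.14, 0.0], [0.0, 0.001, -1.0]]
force: [-0.7, -0.3, 0.1]
finger_gap: -0.0003
finger_force: 0.2
```

```bash
python3 plan.py; python3 - <<'E'
from m import *
p,d,K,T=snap('scene','s3.png')
cv2.imwrite('pics/s3c.png',cv2.resize(p[150:310,240:440],None,fx=4,fy=3.75)[:,:,::-1])
E
```

```text
pos [0.4749 0.2234 0.232 ] yaw 8.07 gap -0.0003 ff 0.2 F [-0.7 -0.3  0.1] t 14.1 j6 8.7
in lid frame mm: x -92.5 y -0.0 tip z 59.0
```

View pics/s3c.png

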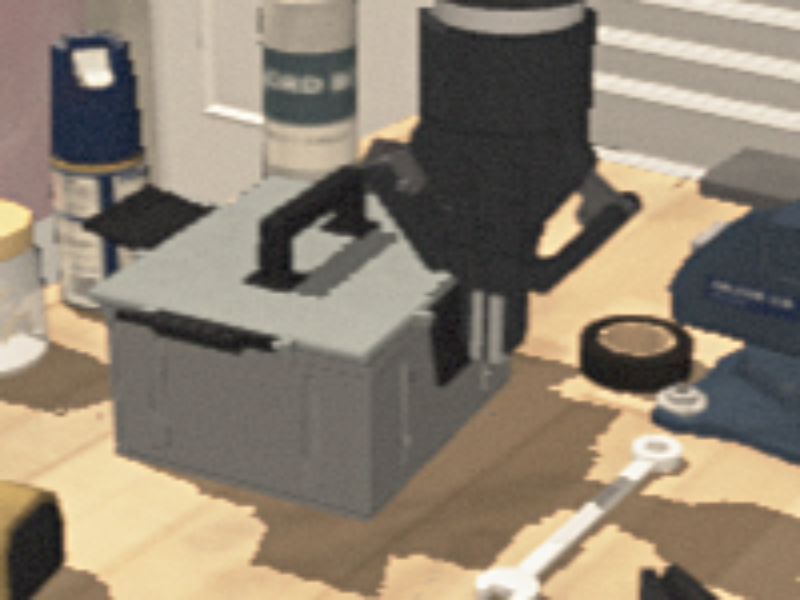

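The front flap (450,330) is almost down. I keep pressing until the force rises.

Request:
send_rows(series="1 0 0.003 0 0;1 0 0.006 0 0;1 0 0.006 0 0;1 0 0.006 0 0")

```text
clock: 14.48
position: [0.4769, 0.2237, 0.2317]
tcp_rot: [[-0.141, 0.99, -0.005], [0.99, 0.141, -0.001], [-0.0, -0.005, -1.0]]
force: [-9.5, -1.0, 6.3]
finger_gap: -0.0002
finger_force: 4.5
```

```bash
python3 plan.py
```

```text
pos [0.4769 0.2237 0.2317] yaw 8.09 gap -0.0002 ff 4.5 F [-9.5 -1.   6.3] t 14.48 j6 8.7
in lid frame mm: x -90.5 y -0.0 tip z 58.7
```

Request:
send_rows(series="1 0 0.003 0 0;1 0 0.005 0 0;1 0 0.005 0 0;1 0 0.005 0 0")

```text
clock: 14.82
position: [0.4781, 0.2239, 0.2313]
tcp_rot: [[-0.141, 0.99, -0.011], [0.99, 0.141, -0.003], [-0.001, -0.011, -1.0]]
force: [-17.6, -2.7, 10.7]
finger_gap: -0.0002
finger_force: 9.0
```

```bash
python3 plan.py
```

```text
pos [0.4781 0.2239 0.2313] yaw 8.1 gap -0.0002 ff 9.0 F [-17.6  -2.7  10.7] t 14.82 j6 8.6
in lid frame mm: x -89.3 y 0.0 tip z 58.3
```

The front clip is on its stop (force rising at constant position). I back off, rise, and go over to the left clip.

Request:
send_rows(series="1 0 -0.02 0 0;1 0 -0.05 -0.02 0;1 0 -0.05 -0.08 0;1 0 -0.05 -0.14 0;1 0 -0.02 -0.19 0;1 0.05 0.03 -0.2 0;1 0.10 0.08 -0.2 0;1 0.15 0.12 -0.2 0")

```text
clock: 15.48
position: [0.5416, 0.3243, 0.3539]
tcp_rot: [[-0.139, 0.99, 0.004], [0.99, 0.139, 0.002], [0.001, 0.005, -1.0]]
force: [0.5, -0.2, -0.2]
finger_gap: -0.0002
finger_force: 0.0
```

```bash
python3 plan.py; python3 lid.py
```

```text
pos [0.5416 0.3243 0.3539] yaw 7.98 gap -0.0002 ff 0.0 F [ 0.5 -0.2 -0.2] t 15.48 j6 16.0
in lid frame mm: x -12.3 y 90.5 tip z 180.9
handle 0 [0. 0.] [0. 0.] 0.0 ztop nan
plate z nan slopes [0. 0. 0.]
front 0 
back 0 
left 0 
right 0
  return _methods._mean(a, axis=axis, dtype=dtype,
  ret = ret.dtype.type(ret / rcount)
```

Request:
send_rows(series="1 0.042 0.023 0.02 0;1 0.042 0.023 0.06 0;1 0.042 0.023 0.10 0;1 0.042 0.023 0.125 0;1 0.042 0.023 0.15 0;1 0.042 0.023 0.175 0;1 0.042 0.023 0.198 0;1 0.042 0.023 0.198 0")

```text
clock: 16.2
position: [0.5496, 0.3502, 0.2303]
tcp_rot: [[-0.141, 0.99, -0.004], [0.99, 0.141, -0.002], [-0.001, -0.004, -1.0]]
force: [-0.3, -1.1, -0.7]
finger_gap: -0.0002
finger_force: 0.0
```

Request:
send_rows(series="1 -0.006 0 0 0;1 -0.012 0 0 0;1 -0.018 0 0 0;1 -0.021 0 0 0;1 -0.024 0 0 0;1 -0.027 0 0 0;1 -0.027 0 0 0")

```text
clock: 16.78
position: [0.5525, 0.3345, 0.2339]
tcp_rot: [[-0.14, 0.99, 0.001], [0.99, 0.14, 0.001], [0.001, 0.001, -1.0]]
force: [-0.7, 3.3, 2.5]
finger_gap: -0.0
finger_force: 1.5
```

```bash
python3 plan.py
```

```text
pos [0.5525 0.3345 0.2339] yaw 8.06 gap -0.0 ff 1.5 F [-0.7  3.3  2.5] t 16.78 j6 16.3
in lid frame mm: x -0.0 y 99.0 tip z 60.9
```

Contact is just starting; I press a bit more.

Request:
send_rows(series="1 -0.004 0 0 0;1 -0.008 0 0 0;1 -0.01 0 0 0;1 -0.01 0 0 0")

```text
clock: 17.12
position: [0.5523, 0.3327, 0.2341]
tcp_rot: [[-0.141, 0.99, 0.002], [0.99, 0.141, 0.009], [0.009, 0.003, -1.0]]
force: [-2.4, 24.5, -0.4]
finger_gap: 0.0001
finger_force: 12.0
```

```bash
python3 plan.py
```

```text
pos [0.5523 0.3327 0.2341] yaw 8.12 gap 0.0001 ff 12.0 F [-2.4 24.5 -0.4] t 17.12 j6 15.8
in lid frame mm: x -0.5 y 97.2 tip z 61.1
```

The left clip is on its stop. Next is the back clip (+x).

Request:
send_rows(series="1 0.03 0 0 0;1 0.05 0 -0.02 0;1 0.05 0 -0.08 0;1 0.05 0 -0.14 0;1 0.02 0.03 -0.19 0;1 -0.03 0.08 -0.2 0;1 -0.08 0.13 -0.2 0;1 -0.13 0.175 -0.2 0")

```text
clock: 17.78
position: [0.6686, 0.2654, 0.3548]
tcp_rot: [[-0.142, 0.99, 0.003], [0.99, 0.142, -0.0], [-0.001, 0.002, -1.0]]
force: [1.3, -0.2, 0.4]
finger_gap: -0.0002
finger_force: 0.0
```

Request:
send_rows(series="1 -0.025 0 0 0;1 -0.025 0 0 0;1 -0.025 0 0.04 0;1 -0.025 0 0.08 0;1 -0.025 0 0.11 0;1 -0.025 0 0.14 0;1 -0.025 0 0.17 0;1 -0.025 0 0.198 0")

```text
clock: 18.45
position: [0.669, 0.2524, 0.234]
tcp_rot: [[-0.141, 0.99, 0.0], [0.99, 0.141, -0.0], [-0.0, 0.0, -1.0]]
force: [1.8, -0.5, 2.4]
finger_gap: -0.0002
finger_force: 0.7
```

```bash
python3 plan.py
```

```text
pos [0.669  0.2524 0.234 ] yaw 8.13 gap -0.0002 ff 0.7 F [ 1.8 -0.5  2.4] t 18.45 j6 6.4
in lid frame mm: x 103.7 y 1.3 tip z 61.0
```

Request:
send_rows(series="1 0 -0.006 0 0;1 0 -0.012 0 0;1 0 -0.018 0 0;1 0 -0.022 0 0;1 0 -0.026 0 0;1 0 -0.029 0 0;1 0 -0.029 0 0")

```text
clock: 19.03
position: [0.6541, 0.2494, 0.2369]
tcp_rot: [[-0.14, 0.99, 0.01], [0.99, 0.14, 0.003], [0.001, 0.01, -1.0]]
force: [10.9, 3.0, -2.4]
finger_gap: -0.0001
finger_force: 5.5
```

```bash
python3 plan.py
```

```text
pos [0.6541 0.2494 0.2369] yaw 8.06 gap -0.0001 ff 5.5 F [10.9  3.  -2.4] t 19.03 j6 6.5
in lid frame mm: x 88.6 y 0.5 tip z 63.9
```

Request:
send_rows(series="1 0 -0.003 0 0;1 0 -0.005 0 0;1 0 -0.005 0 0;1 0 -0.005 0 0")

```text
clock: 19.37
position: [0.6529, 0.2491, 0.2381]
tcp_rot: [[-0.14, 0.99, 0.016], [0.99, 0.14, 0.004], [0.002, 0.017, -1.0]]
force: [17.4, 4.5, -0.8]
finger_gap: 0.0
finger_force: 9.2
```

```bash
python3 plan.py
```

```text
pos [0.6529 0.2491 0.2381] yaw 8.04 gap 0.0 ff 9.2 F [17.4  4.5 -0.8] t 19.37 j6 6.6
in lid frame mm: x 87.3 y 0.3 tip z 65.1
```

Request:
send_rows(series="1 0 0.03 0 0;1 0 0.05 -0.02 0;1 0 0.05 -0.08 0;1 0 0.05 -0.14 0;1 -0.03 0.02 -0.19 0;1 -0.08 -0.03 -0.2 0;1 -0.13 -0.08 -0.2 0;1 -0.17 -0.12 -0.2 0")

```text
clock: 20.03
position: [0.5905, 0.1363, 0.3562]
tcp_rot: [[-0.141, 0.99, 0.002], [0.99, 0.141, -0.0], [-0.0, 0.002, -1.0]]
force: [0.6, -0.4, -0.3]
finger_gap: -0.0001
finger_force: 0.0
```

Request:
send_rows(series="1 -0.022 -0.021 0 0;1 -0.022 -0.021 0 0;1 -0.022 -0.021 0.04 0;1 -0.022 -0.021 0.08 0;1 -0.022 -0.021 0.11 0;1 -0.022 -0.021 0.14 0;1 -0.022 -0.021 0.17 0;1 -0.022 -0.021 0.198 0")

```text
clock: 20.7
position: [0.5824, 0.1233, 0.2357]
tcp_rot: [[-0.141, 0.99, 0.002], [0.99, 0.141, 0.0], [-0.0, 0.002, -1.0]]
force: [0.2, -1.3, 0.9]
finger_gap: -0.0004
finger_force: 0.7
```

```bash
python3 plan.py
```

```text
pos [0.5824 0.1233 0.2357] yaw 8.09 gap -0.0004 ff 0.7 F [ 0.2 -1.3  0.9] t 20.7 j6 -3.5
in lid frame mm: x -0.2 y -114.3 tip z 62.7
```

Request:
send_rows(series="1 0.006 0 0.003 0;1 0.012 0 0.003 0;1 0.018 0 0.003 0;1 0.023 0 0.003 0;1 0.027 0 0.003 0;1 0.031 0 0.003 0;1 0.034 0 0.003 0;1 0.034 0 0.003 0")

```text
clock: 21.37
position: [0.5798, 0.1388, 0.2349]
tcp_rot: [[-0.141, 0.99, 0.001], [0.99, 0.141, -0.009], [-0.009, -0.0, -1.0]]
force: [0.2, -27.7, 1.3]
finger_gap: -0.0
finger_force: 13.7
```

```bash
python3 plan.py
```

```text
pos [0.5798 0.1388 0.2349] yaw 8.11 gap -0.0 ff 13.7 F [  0.2 -27.7   1.3] t 21.37 j6 -1.5
in lid frame mm: x -0.6 y -98.6 tip z 61.9
```

The right clip is on its stop. I retreat upward to inspect everything.

Request:
send_rows(series="1 -0.03 0 0 0;1 -0.05 0 -0.02 0;1 -0.05 0 -0.08 0;1 -0.05 0 -0.14 0;1 -0.05 0 -0.2 0;1 0 0.0 -0.25 0;1 0.06 0 -0.3 0;1 0.12 0 -0.34 0")

```text
clock: 22.03
position: [0.5691, 0.2086, 0.4382]
tcp_rot: [[-0.139, 0.99, 0.005], [0.99, 0.139, 0.002], [0.001, 0.005, -1.0]]
force: [1.0, 0.4, 0.5]
finger_gap: -0.0001
finger_force: 0.0
```

Request:
send_rows(series="1 0.04 0 0 0;1 0.04 0 0 0;1 0.04 0 0 0;1 0.04 0 0 0;1 0.04 0 0 0")

```text
clock: 22.45
position: [0.5666, 0.2309, 0.4335]
tcp_rot: [[-0.139, 0.99, -0.0], [0.99, 0.139, -0.0], [-0.0, -0.0, -1.0]]
force: [0.2, -0.7, 0.2]
finger_gap: -0.0003
finger_force: 0.0
```

```bash
python3 plan.py; python3 lid.py; python3 - <<'E'
from m import *
p,d,K,T=snap('scene'); a=cv2.resize(p[150:310,220:440],(400,300))
cv2.imwrite('pics/f.png',np.hstack([a,cv2.resize(snap('wrist')[0],(400,300))])[:,:,::-1])
# angles from scene for left & front
W=cloud(d,K,T); ca,sa=np.cos(np.radians(8.1)),np.sin(np.radians(8.1)); R=np.array([[ca,sa],[-sa,ca]])
L=(W[...,:2]-[.5665,.2365])@R.T*1e3; z=W[...,2]*1e3
for n,ax,s,o in(('front',0,-1,76),('left',1,1,88)):
    k=(p.max(2)<70)&(abs(L[...,1-ax])<26)&(L[...,ax]*s>o-12)&(L[...,ax]*s<o+40)&(z>50)&(z<82)
    q=L[k][:,ax]*s-o; print(n,k.sum(),'out med',np.median(q).round(1),'angle deg',np.degrees(np.arctan(-np.polyfit(z[k],q,1)[0])).round(1))
E
```

```text
pos [0.5666 0.2309 0.4335] yaw 8.02 gap -0.0003 ff 0.0 F [ 0.2 -0.7  0.2] t 22.45 j6 7.0
in lid frame mm: x -0.7 y -5.6 tip z 260.5
handle 2095 [563.7 239.3] [13.5 84. ] 8.3 ztop 0.1263
plate z 92.7 slopes [ 2.00000e-04 -3.00000e-04  9.27153e+01]
front 29 
back 19 
left 59 (np.float64(2.7), 'deg', np.float64(-85.0))
right 0 
front 166 out med 6.1 angle deg 1.1
left 371 out med 7.1 angle deg 2.5
```

View pics/f.png

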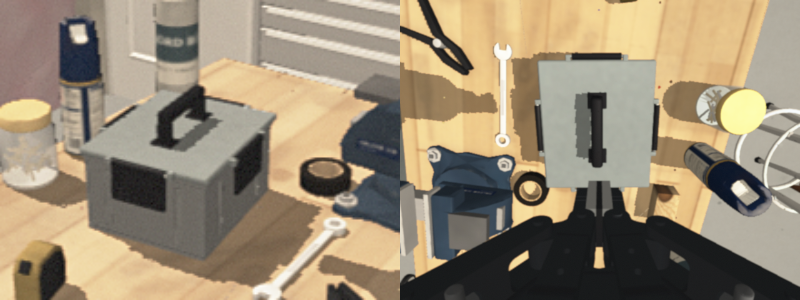

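The front and left clips are down (about 1–2.5° by depth) and the lid is level. To check the back and right clips by depth, I move the camera outside those edges.

Request:
send_rows(series="1 -0.05 0.03 0 0;1 -0.10 0.06 0 0;1 -0.15 0.09 0 0;1 -0.20 0.12 0 0;1 -0.25 0.15 0 0;1 -0.30 0.18 0 0;1 -0.33 0.2 0 0;1 -0.33 0.2 0 0")

```text
clock: 23.27
position: [0.7152, 0.0472, 0.4316]
tcp_rot: [[-0.134, 0.991, -0.001], [0.991, 0.134, -0.001], [-0.001, -0.001, -1.0]]
force: [-0.0, -0.2, -0.2]
finger_gap: 0.0003
finger_force: 0.0
```

```bash
python3 plan.py; python3 - <<'E'
from m import *
p,d,K,T=snap('wrist'); print('cam',T[:3,3].round(3)); W=cloud(d,K,T)
k=(W[...,2]>.115)&(W[...,2]<.135)&(abs(W[...,0]-.565)<.06)&(abs(W[...,1]-.238)<.07)
print('handle',rect(W[k]) if k.any() else 0)
ca,sa=np.cos(np.radians(8.1)),np.sin(np.radians(8.1)); R=np.array([[ca,sa],[-sa,ca]])
L=(W[...,:2]-[.564,.239])@R.T*1e3; z=W[...,2]*1e3
for n,ax,s,o in(('back',0,1,76),('right',1,-1,88)):
    k=(p.max(2)<75)&(abs(L[...,1-ax])<26)&(L[...,ax]*s>o-8)&(L[...,ax]*s<o+40)&(z>45)&(z<110)
    q=L[k][:,ax]*s-o; zz=z[k]; print(n,k.sum(),np.percentile(q,[2,50,98]).round(1),'z',np.percentile(zz,[2,50,98]).round(1))
    j=zz<82
    if j.sum()>30: print('  angle',np.degrees(np.arctan(-np.polyfit(zz[j],q[j],1)[0])).round(1))
E
```

```text
pos [0.7152 0.0472 0.4316] yaw 7.72 gap 0.0003 ff 0.0 F [-0.  -0.2 -0.2] t 23.27 j6 -10.1
in lid frame mm: x 120.6 y -208.4 tip z 258.6
cam [0.706 0.12  0.4  ]
handle 0Traceback (most recent call last):
  File "<stdin>", line 9, in <module>
    return _quantile_unchecked(
        a, q, axis, out, overwrite_input, method, keepdims, weights)
    return _ureduce(a,
                    func=_quantile_ureduce_func,
    ...<5 lines>...
                    overwrite_input=overwrite_input,
                    method=method)
    r = func(a, **kwargs)
    result = _quantile(arr,
                       quantiles=q,
    ...<2 lines>...
                       out=out,
                       weights=wgt)
    slices_having_nans = np.isnan(arr[-1, ...])
                                  ~~~^^^^^^^^^
IndexError: index -1 is out of bounds for axis 0 with size 0
```

Request:
send_rows(series="1 0.05 -0.02 0 0;1 0.10 -0.04 0 0;1 0.15 -0.05 0 0;1 0.15 -0.05 0 0;1 0.15 -0.05 0 0")

```text
clock: 23.73
position: [0.6695, 0.1399, 0.4341]
tcp_rot: [[-0.144, 0.99, 0.0], [0.99, 0.144, 0.0], [0.0, 0.0, -1.0]]
force: [0.2, -1.1, 0.5]
finger_gap: -0.0
finger_force: 0.0
```

```bash
cat > v.py <<'E'
from m import *
p,d,K,T=snap('wrist'); print('cam',T[:3,3].round(3),-T[:3,2].round(2),K[0,0].round()); W=cloud(d,K,T)
k=(W[...,2]>.115)&(W[...,2]<.135)&(abs(W[...,0]-.565)<.06)&(abs(W[...,1]-.238)<.07)
print('handle',rect(W[k]) if k.any() else 0)
ca,sa=np.cos(np.radians(8.1)),np.sin(np.radians(8.1)); R=np.array([[ca,sa],[-sa,ca]])
L=(W[...,:2]-[.564,.239])@R.T*1e3; z=W[...,2]*1e3
print('view extent lid x',np.nanpercentile(L[...,0],[1,99]),'y',np.nanpercentile(L[...,1],[1,99]))
for n,ax,s,o in(('back',0,1,76),('right',1,-1,88)):
    k=(p.max(2)<75)&(abs(L[...,1-ax])<26)&(L[...,ax]*s>o-8)&(L[...,ax]*s<o+40)&(z>45)&(z<110)
    if k.sum()<30: print(n,k.sum()); continue
    q=L[k][:,ax]*s-o; zz=z[k]; print(n,k.sum(),np.percentile(q,[2,50,98]).round(1),'z',np.percentile(zz,[2,50,98]).round(1))
    j=zz<82
    if j.sum()>30: print('  angle',np.degrees(np.arctan(-np.polyfit(zz[j],q[j],1)[0])).round(1))
E
python3 v.py
```

```text
cam [0.66  0.212 0.403] [ 0.04 -0.28 -0.96] 391.0
handle (array([564.5, 236. ]), array([15. , 77.2]), 8.2)
view extent lid x [-280.78979062 1209.49599306] y [-1129.75869449   248.67247371]
back 1061 [-3.3  1.7  6.1] z [61.1 91.6 94. ]
  angle 8.1
right 536 [-3.9 -1.   2.2] z [90.  92.2 93.8]
```

Request:
send_rows(series="1 0.03 0.05 0 0;1 0.06 0.10 0 0;1 0.09 0.13 0 0;1 0.09 0.13 0 0;1 0.09 0.13 0 0;1 0.09 0.13 0 0")

```text
clock: 24.28
position: [0.7406, 0.2008, 0.4329]
tcp_rot: [[-0.139, 0.99, -0.001], [0.99, 0.139, -0.001], [-0.0, -0.001, -1.0]]
force: [0.6, 0.1, 0.3]
finger_gap: 0.0001
finger_force: 0.0
```

```bash
cat >> v.py <<'E'
    for a in range(50,92,6):
        jj=(zz>=a)&(zz<a+6); print('   z',a,jj.sum(),np.median(q[jj]).round(1) if jj.any() else '')
E
python3 v.py
```

```text
cam [0.731 0.273 0.402] [ 0.04 -0.28 -0.96] 391.0
handle (array([564.9, 239.2]), array([15. , 84.1]), 8.3)
view extent lid x [-183.85626757 1160.59640273] y [-1030.66938352   312.2858561 ]
back 1673 [-3.   3.5  6.5] z [55.7 82.  93.6]
  angle 6.9
   z 50 44 6.0
   z 56 173 5.9
   z 62 188 5.2
   z 68 179 4.3
   z 74 192 3.7
   z 80 146 3.2
   z 86 411 2.3
right 486 [-4.  -1.4  1.8] z [89.2 92.1 93.8]
   z 50 0 
   z 56 0 
   z 62 0 
   z 68 0 
   z 74 0 
   z 80 0 
   z 86 230 -2.6
```

Request:
send_rows(series="1 -0.06 -0.05 0 0;1 -0.12 -0.1 0 0;1 -0.18 -0.15 0 0;1 -0.24 -0.2 0 0;1 -0.30 -0.24 0 0;1 -0.33 -0.24 0 0;1 -0.33 -0.24 0 0;1 -0.33 -0.24 0 0")

```text
clock: 25.0
position: [0.6242, -0.0173, 0.4352]
tcp_rot: [[-0.135, 0.991, 0.002], [0.991, 0.135, -0.0], [-0.001, 0.002, -1.0]]
force: [0.6, -0.2, 0.1]
finger_gap: 0.0001
finger_force: 0.0
```

```bash
python3 v.py; python3 plan.py
```

```text
cam [0.615 0.055 0.404] [ 0.04 -0.28 -0.96] 391.0
handle 0
view extent lid x [-1039.49170756  1147.5632985 ] y [-1251.78432108    76.18058302]
back 0
right 0
pos [ 0.6247 -0.0158  0.4348] yaw 7.9 gap -0.0001 ff 0.0 F [-0.8  0.3 -0.4] t 25.05 j6 -16.4
in lid frame mm: x 22.1 y -258.0 tip z 261.8
```

Request:
send_rows(series="1 0.05 0 0 0;1 0.09 0 0 0;1 0.09 0 0 0;1 0.09 0 0 0;1 0.09 0 0 0")

```text
clock: 25.47
position: [0.618, 0.0399, 0.4336]
tcp_rot: [[-0.142, 0.99, 0.0], [0.99, 0.142, -0.0], [-0.0, 0.0, -1.0]]
force: [0.1, -0.0, -0.5]
finger_gap: -0.0003
finger_force: 0.0
```

```bash
cat > v2.py <<'E'
from m import *
ca,sa=np.cos(np.radians(8.1)),np.sin(np.radians(8.1)); R=np.array([[ca,sa],[-sa,ca]])
def wrist_fit():
    p,d,K,T=snap('wrist'); W=cloud(d,K,T); L=(W[...,:2]-[.5645,.239])@R.T*1e3; z=W[...,2]*1e3
    for n,ax,s,o,c in(('back',0,1,76,70),('right',1,-1,88,82),('front',0,-1,76,70),('left',1,1,88,82)):
        t=abs(L[...,1-ax]); a=L[...,ax]*s-o
        for nm,k in(('flap',(p.max(2)<75)&(t<27)&(z>53)&(z<83)&(abs(a)<25)),('wall',(p.max(2)>60)&(t>38)&(t<60)&(z>20)&(z<72)&(abs(a+7)<15))):
            if k.sum()>60:
                u,s_,v=np.linalg.svd(np.c_[a[k],z[k]]-[a[k].mean(),z[k].mean()],full_matrices=False); v=v[0]*np.sign(v[0][1])
                print(n,nm,k.sum(),'pos',np.median(a[k]).round(1),'zmed',np.median(z[k]).round(0),'angle',np.degrees(np.arctan2(-v[0],v[1])).round(1))
wrist_fit()
E
python3 v2.py
```

```text
right flap 412 pos 3.3 zmed 68.0 angle 4.5
```

Request:
send_rows(series="1 0.05 0.05 0 0;1 0.10 0.1 0 0;1 0.15 0.15 0 0;1 0.20 0.19 0 0;1 0.24 0.22 0 0;1 0.27 0.22 0 0;1 0.27 0.22 0 0;1 0.27 0.22 0 0")

```text
clock: 26.18
position: [0.7258, 0.2184, 0.4328]
tcp_rot: [[-0.141, 0.99, -0.001], [0.99, 0.141, -0.001], [-0.0, -0.001, -1.0]]
force: [1.0, -0.3, 0.9]
finger_gap: -0.0
finger_force: 0.0
```

```bash
python3 v2.py; python3 plan.py
```

```text
back flap 718 pos 4.0 zmed 70.0 angle 7.0
back wall 705 pos -5.4 zmed 49.0 angle 0.1
pos [0.7258 0.2172 0.4335] yaw 8.05 gap -0.0001 ff 0.0 F [-0.8 -0.1  0. ] t 26.23 j6 2.8
in lid frame mm: x 155.0 y -41.5 tip z 260.5
```

The case wall reads 0.1° as a reference, while the back flap reads about 7° and the right about 4.5°. I re-press these lower down, at the free edge, starting with the back.

Request:
send_rows(series="1 0.03 -0.03 0.05 0;1 0.069 -0.078 0.10 0;1 0.069 -0.078 0.16 0;1 0.069 -0.078 0.22 0;1 0.069 -0.078 0.28 0;1 0.069 -0.078 0.33 0;1 0.069 -0.078 0.363 0;1 0.069 -0.078 0.363 0")

```text
clock: 26.9
position: [0.6748, 0.25, 0.2151]
tcp_rot: [[-0.138, 0.99, 0.003], [0.99, 0.138, 0.0], [-0.0, 0.003, -1.0]]
force: [1.8, -0.0, 0.9]
finger_gap: -0.0004
finger_force: 0.0
```

Request:
send_rows(series="1 0 -0.007 0 0;1 0 -0.014 0 0;1 0 -0.02 0 0;1 0 -0.025 0 0;1 0 -0.029 0 0;1 0 -0.032 0 0;1 0 -0.032 0 0")

```text
clock: 27.48
position: [0.66, 0.248, 0.2234]
tcp_rot: [[-0.137, 0.99, 0.025], [0.991, 0.137, 0.005], [0.002, 0.026, -1.0]]
force: [22.0, 3.1, 10.1]
finger_gap: -0.0002
finger_force: 10.1
```

```bash
python3 plan.py
```

```text
pos [0.66   0.248  0.2234] yaw 7.9 gap -0.0002 ff 10.1 F [22.   3.1 10.1] t 27.48 j6 6.5
in lid frame mm: x 94.2 y -1.8 tip z 50.4
```

The upward force shows the spread finger linkage is resting on the lid edge. I back off and turn 90° so the narrow side faces the lid.

Request:
send_rows(series="1 0 0.03 0 0;1 0 0.05 -0.03 0;1 0 0.05 -0.10 0.0;1 0 0.05 -0.17 0.07;1 0 0.05 -0.22 0.14;1 0 0.05 -0.22 0.21;1 0 0.05 -0.22 0.28;1 0 0.05 -0.22 0.35")

```text
clock: 28.15
position: [0.6844, 0.2517, 0.3501]
tcp_rot: [[0.405, 0.914, 0.003], [0.914, -0.405, 0.0], [0.001, 0.002, -1.0]]
force: [0.1, 0.4, 0.0]
finger_gap: -0.0001
finger_force: 0.0
```

Request:
send_rows(series="1 0 0 0 0.08;1 0 0 0 0.16;1 0 0 0 0.24;1 0 0 0 0.32;1 0 0 0 0.4;1 0 0 0 0.48;1 0 0 0 0.56;1 0 0 0 0.63")

```text
clock: 28.82
position: [0.6844, 0.2517, 0.349]
tcp_rot: [[0.987, 0.163, 0.001], [0.163, -0.987, -0.0], [0.001, 0.0, -1.0]]
force: [0.5, 0.6, -0.5]
finger_gap: 0.0001
finger_force: 0.0
```

```bash
python3 - <<'E'
import numpy as np
a=np.radians(8.1); 
for x in(106,): print(x,.5665+x/1e3*np.cos(a),.2365+x/1e3*np.sin(a))
E
python3 plan.py .6714,.2514,.3,-81.9 .6714,.2514,.222,-81.9; python3 v2.py
```

```text
106 0.6714425077179551 0.25143553058538376
pos [0.6844 0.2517 0.349 ] yaw -80.62 gap 0.0001 ff 0.0 F [ 0.5  0.6 -0.5] t 28.82 j6 94.8
.6714,.2514,.3,-81.9 -> [-0.0215 -0.003   0.0817] turn 0.0143
.6714,.2514,.222,-81.9 -> [-0.0217 -0.0031  0.2117] turn 0.0143
in lid frame mm: x 118.9 y -1.5 tip z 176.0
back flap 1734 pos 10.0 zmed 67.0 angle 19.8
back wall 1637 pos -5.6 zmed 51.0 angle 0.1
```

Request:
send_rows(series="1 -0.022 -0.003 0.03 0.014;1 -0.022 -0.003 0.08 0.014;1 -0.022 -0.003 0.13 0.014;1 -0.022 -0.003 0.18 0.014;1 -0.022 -0.003 0.205 0.014;1 -0.022 -0.003 0.207 0.014;1 -0.022 -0.003 0.207 0.014;1 -0.028 -0.003 0.207 0.014")

```text
clock: 29.53
position: [0.6685, 0.2522, 0.2257]
tcp_rot: [[0.989, 0.15, 0.004], [0.15, -0.989, 0.001], [0.004, -0.0, -1.0]]
force: [-0.1, 0.2, 0.6]
finger_gap: -0.0
finger_force: 0.0
```

Request:
send_rows(series="1 -0.006 0 0 0;1 -0.012 0 0 0;1 -0.017 0 0 0;1 -0.021 0 0 0;1 -0.024 0 0 0;1 -0.027 0 0 0;1 -0.027 0 0 0;1 -0.027 0 0 0")

```text
clock: 30.2
position: [0.6528, 0.2507, 0.2245]
tcp_rot: [[0.989, 0.15, 0.006], [0.15, -0.989, 0.001], [0.006, -0.001, -1.0]]
force: [6.7, 1.6, -0.9]
finger_gap: 0.0001
finger_force: 0.3
```

```bash
python3 plan.py
```

```text
pos [0.6528 0.2507 0.2245] yaw -81.39 gap 0.0001 ff 0.3 F [ 6.7  1.6 -0.9] t 30.2 j6 96.1
in lid frame mm: x 87.4 y 1.9 tip z 51.5
```

Request:
send_rows(series="1 -0.004 0 0 0;1 -0.008 0 0 0;1 -0.008 0 0 0;1 -0.008 0 0 0")

```text
clock: 30.53
position: [0.6508, 0.2502, 0.2266]
tcp_rot: [[0.989, 0.149, 0.017], [0.149, -0.989, 0.004], [0.017, -0.002, -1.0]]
force: [19.6, 3.6, -1.3]
finger_gap: 0.0
finger_force: 0.7
```

```bash
python3 plan.py
```

```text
pos [0.6508 0.2502 0.2266] yaw -81.42 gap 0.0 ff 0.7 F [19.6  3.6 -1.3] t 30.53 j6 96.2
in lid frame mm: x 85.4 y 1.6 tip z 53.6
```

Request:
send_rows(series="1 0.03 0 0 0;1 0.06 0 0 0;1 0.06 0 -0.05 0;1 0.06 0 -0.12 0;1 0.06 0 -0.19 0;1 0.06 0 -0.21 0;1 0.06 0 -0.21 0;1 0.06 0 -0.21 0")

```text
clock: 31.2
position: [0.6823, 0.2552, 0.3506]
tcp_rot: [[0.989, 0.15, 0.002], [0.15, -0.989, 0.001], [0.002, -0.0, -1.0]]
force: [0.0, -1.0, 0.1]
finger_gap: 0.0
finger_force: 0.0
```

```bash
python3 v2.py; python3 plan.py
```

```text
back flap 1002 pos 3.2 zmed 65.0 angle 4.4
back wall 1606 pos -5.6 zmed 50.0 angle 0.1
pos [0.6821 0.2552 0.3487] yaw -81.38 gap -0.0001 ff 0.0 F [ 0.2  0.3 -1.4] t 31.25 j6 95.9
in lid frame mm: x 117.1 y 2.2 tip z 175.7
```

Now the back flap sits at the stop (4.4° apparent, about the same as the right one). I re-check front and left from the scene camera with the same fit.

```bash
sed -i 's/^wrist_fit()//; s/def wrist_fit():/def wrist_fit(cam):/; s/snap(.wrist.)/snap(cam)/' v2.py; python3 - <<'E'
from v2 import *
wrist_fit('scene'); print(); wrist_fit('scene')
p,d,K,T=snap('top'); W=cloud(d,K,T)
p0,d0=load('top')[:2]; print([ (n,np.abs(p[v-12:v+12,u-12:u+12].astype(int)-p0[v-12:v+12,u-12:u+12]).mean().round(1)) for n,(u,v) in dict(jar=(285,152),can=(326,150),glue=(422,140),offcut=(370,178),roll=(373,284),spanner=(305,313),driver=(460,328)).items()])
E
```

```text
front flap 174 pos 4.7 zmed 68.0 angle 1.1
front wall 175 pos -8.5 zmed 41.0 angle 0.1
left flap 397 pos 4.2 zmed 68.0 angle 3.9
left wall 524 pos -9.9 zmed 47.0 angle 0.4

front flap 172 pos 4.5 zmed 68.0 angle 1.3
front wall 168 pos -8.5 zmed 41.0 angle -0.0
left flap 397 pos 4.2 zmed 68.0 angle 3.9
left wall 528 pos -10.0 zmed 46.0 angle 0.3
[('jar', np.float64(115.1)), ('can', np.float64(28.5)), ('glue', np.float64(1.6)), ('offcut', np.float64(9.1)), ('roll', np.float64(37.4)), ('spanner', np.float64(55.8)), ('driver', np.float64(1.8))]
```

All four flaps are within a few degrees of vertical. I move the arm clear and check that the bystanders are unmoved.

Request:
send_rows(series="1 0 0 -0.05 0;1 0 -0.05 -0.1 0;1 -0.05 -0.10 -0.1 0;1 -0.10 -0.15 -0.1 0;1 -0.15 -0.2 -0.1 0;1 -0.20 -0.25 -0.1 0;1 -0.25 -0.3 -0.1 0;1 -0.3 -0.35 -0.1 0")

```text
clock: 32.07
position: [0.4752, 0.4337, 0.4082]
tcp_rot: [[0.989, 0.15, -0.002], [0.15, -0.989, -0.001], [-0.002, 0.001, -1.0]]
force: [0.2, 0.3, -0.1]
finger_gap: 0.0002
finger_force: 0.0
```

Request:
send_rows(series="1 -0.03 -0.05 0 0;1 -0.08 -0.1 0 0;1 -0.12 -0.14 0 0;1 -0.12 -0.14 0 0;1 -0.12 -0.14 0 0")

```text
clock: 32.48
position: [0.3915, 0.5064, 0.4084]
tcp_rot: [[0.988, 0.153, -0.001], [0.153, -0.988, -0.001], [-0.001, 0.001, -1.0]]
force: [1.0, -0.6, -0.8]
finger_gap: 0.0003
finger_force: 0.0
```

```bash
python3 - <<'E'
from v2 import *
p,d,K,T=snap('top'); W=cloud(d,K,T); p0,d0,_,_,W0=load('top')
for n,(u,v) in dict(jar=(285,152),can=(326,150),glue=(422,140),offcut=(370,178),roll=(373,284),spanner=(305,313),driver=(460,328),tape2=(218,236),tape3=(156,248)).items():
    s=np.s_[v-16:v+16,u-16:u+16]; print(n,np.abs(p[s].astype(int)-p0[s]).mean().round(1),'depth diff mm',np.median(abs(d[s]-d0[s])*1e3).round(1))
w=W[180:290,250:365].reshape(-1,3); q=w[(w[:,2]>.112)&(w[:,2]<.135)]; print('handle',len(q),rect(q),np.median(q[:,2]))
q=w[(w[:,2]>.086)&(w[:,2]<.1)]; print('plate',rect(q),np.median(q[:,2]))
wrist_fit('scene'); print(robot.read_state()['position'],robot.read_state()['clock'])
E
```

```text
jar 2.1 depth diff mm 2.1
can 1.6 depth diff mm 2.1
glue 1.5 depth diff mm 1.9
offcut 1.7 depth diff mm 2.3
roll 1.3 depth diff mm 2.2
spanner 12.8 depth diff mm 2.2
driver 1.5 depth diff mm 2.1
tape2 1.6 depth diff mm 2.1
tape3 1.3 depth diff mm 2.0
handle 301 (array([563. , 237.6]), array([14.1, 83.2]), 8.2) 0.1258943522399354
plate (array([563.3, 237.8]), array([160.1, 184. ]), 8.6) 0.0923520888740681
front flap 179 pos 4.5 zmed 68.0 angle 1.9
front wall 171 pos -8.5 zmed 40.0 angle 0.2
left flap 395 pos 4.3 zmed 68.0 angle 4.0
left wall 533 pos -10.0 zmed 47.0 angle 0.2
[0.39380032 0.50485328 0.40861468] 32.5833
```

The bystanders are unmoved. The spanner differs only in shading, not in depth. The lid is level and seated, and the clips are down, so I hand in.

```bash
python3 -c "
from plant import job
print(job.job_done())"
```

```text
the job is handed in; nothing more can be done
None
```

I handed the job in at 32.6 s: the tape measure is in the case, the lid is level and seated (about 3 mm off-centre, within the plug's play), all four clips are pressed to their stops (they measure about 1–5° from vertical), and the bystanders are unmoved.

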